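# Shut and latch the coin box

### The arm

A 6-joint arm with a two-finger parallel gripper is mounted at the origin on the work surface. World frame = base frame: x ahead of the robot, y to its left, z up, the work surface at z = 0. Lengths are in m, angles in rad, forces in N, time in s.
With the tool pointing down it reaches from about 0.275 to 0.725 m from the base axis. Payload 15.9 kg.
Tool frame: the origin (TCP) lies at the very end of the fingers, on their centre line; the grasp point (between the pads) lies 19 mm behind it (ctrl.pinch_z is the distance from the TCP to the grasp point, in m); z points along the fingers, y is the line along which they close (so a half turn about z gives the same grasp; the last joint's range is limited). The gripper opens to 85 mm and grips with 20 to 120 N. Pads are 22 mm wide; open, the fingers measure 114 mm over their backs; the gripper's body (76 mm by 85 mm) begins 54 mm behind the grasp point. The pads swing forward as they close: fully open they stand 13 mm farther back than shut.
Start: joints at [1.191, 0.213, -0.034, 1.323, 0, 1.571], TCP at [0.185, 0.464, 0.231] pointing down, gripper open.
Joint ranges: [-2.98, 2.98], [-0.74, 1.72], [-1.14, 1.35], [-2.1, 2.04], [-1.57, 1.44], [-3.14, 3.14]. Speed limits (rad/s): [1.89, 1.89, 2.39, 2.57, 3.14, 3.14].

### API

Orientations are given as a rotation vector (axis times angle).
In Python, from plant import ctrl, viewer, order gives the robot as it stands.
- The arm moves only by the tool play_rows, never from a script. Its argument "deltas" is text: rows parted by semicolons, each of 7 numbers parted by spaces: the shift along the tool's x, y, z in m, then the turn, a rotation vector about the tool's x, y, z in degrees, then the closure, from 0 (fully open) to 1 (shut). A call has 1 to 10 rows; each row shifts and turns the commanded pose from where the row before left it, along the tool's axes as they then stand; what a row does not reach is not made up. A row lasts 1/8 s, in which the tool goes at most 62.5 mm and 10.7 degrees, less where a joint would pass 70% of its speed; a pose out of reach is approached as far as the arm can. A call is refused whole if a number of a shift passes 0.0625 or a number of a turn 10.7, either way. A call with a gripper value outside its range is refused whole. The fingers move at their own pace and stop on an object; "force" is the grip in N (left out, the last holds). Time passes only in rows, so rows that do not move let the fingers close. It gives the time, the measured TCP pose, the force, the opening and the grip force at its end, in the units of the state.
- ctrl.state(): the state, without advancing time (a new reading comes with each control period).
- viewer.read_camera(name): name is "side" or "top"; returns a dict with "image" (384x512x3 uint8, blue, green, red), "fx", "fy", "cx", "cy" (pixels), "rvec" (rotation vector, rad) and "tvec" (3), from world to camera coordinates, as OpenCV has them. Camera axes: x right, y down, z forward; pixel columns grow to the right and rows downward; lengths in m; the calibration is good to about 2 mm. A picture is of the moment at which its call begins. There is no depth.
- order.sign_off(): hands the job in; it is judged then, once.
The state is a dict: "clock": time; "q": joint angles; "joint_vel": joint speeds; "joint_torque": joint torques, N m; "tcp_pos": TCP position; "orientation": TCP orientation; "wrist_force": force on the tool from outside, world axes, zero at the start; "wrist_torque": the same for the moment, N m; "grip_width": opening from 0.0 (shut) to 1.0 (fully open); "finger_force": force on a finger pad.
Only numpy, scipy, OpenCV 4.12 (cv2) and the standard library are available. Lean on these libraries where they do the work, as an engineer would, in place of code of your own. Each camera call takes 0.05 s, during which the arm holds its last target. There are 200 camera calls.

### The job

One of the two coin cases on the laundry counter has its coin box standing out and its latch thrown back. With the fingertips, push that box fully home on the table, without pulling it out or lifting it, then flip that case's latch lever over towards the robot until it snaps down and locks the box. Leave the other case's latch locked and do not disturb the things around.

Things in the scene. Friction and masses are not known exactly. Their poses are not given: they have to be found in the camera images.
- case: Grey steel coin case fixed to the table, the one whose coin box stands out and whose latch is open (the left or the right of two alike). Origin on the table under the middle of its front; x points from the front into the case (away from the robot, within 15 degrees), y left, z up. Housing x 0 to 160, y -80 to 80 mm, top at 76 mm, open at the front for the box.
- coinbox: Loose steel coin box (0.28 to 0.56 kg) that slides on the table into the case, 2.5 mm free each side: 130 x 120 x 60 mm; face plate 144 mm wide, 8 mm thick, top at 72 mm. Origin: underside, middle of the back of the face plate; x into the case. Home = face plate meets the case's front = origins of box and case coincide. Starts 30 to 55 mm out.
- knob_end (a point): Centre of the outer end of the round black pull knob in the middle of the coin box's face: 30 mm across, 12 mm thick, on a 12 mm stem. This end is 40 mm in front of the face plate, 48 mm in front of the box's origin, 45 mm above the table.
- latch (a joint): Toggle latch on top of that case; a spring drives it away from its middle (0.85 rad) to either stop. 0 = open: handle leans 0.85 rad back, away from the robot. 1.7 rad = locked: handle leans 0.85 rad forward to the robot, keeper hangs 4 mm in front of a box that is home. Flipping starts at 5 N square to the bar (8 N level). Over a box standing out the keeper lands on the box and cannot lock.
- latch_hinge (a point): Middle of that latch's hinge, which runs along the case's y: 12 mm behind the case's front, 56 mm left of its middle, 88 mm above the table. The keeper is a bent 8 mm rod; with the latch open it reaches 40 mm in front of the case's front, 126 mm high, at the same y.
- latch_bar (a point): Centre of that latch's black T-bar: round, 16 mm thick, 56 mm long along the case's y, at the end of the 10 mm thick handle, 75 mm from the hinge. Open: 68 mm behind the case's front, 138 mm above the table; upright: 163 mm above the table.
- other_case: The second, equal case, fixed, its box home and its latch locked; not to be operated. Origin on the table under the middle of its front; x points from the front into the case (away from the robot, within 15 degrees), y left, z up. Housing x 0 to 160, y -80 to 80 mm, top at 76 mm; its knob reaches 48 mm in front.
- other_latch (a joint): The second case's latch, same joint values as the first; stands locked at 1.7 and stays there.
- token_cup: Bystander: open grey plastic cup, 64 mm across the rim, 75 mm tall, standing between the two cases; origin at its underside.
- detergent: Bystander: white plastic bottle, 72 mm across, 200 mm tall; origin at its underside.
- softener: Bystander: blue plastic bottle with a white cap, 60 mm across, 170 mm tall; origin at its underside.
- brush: Bystander: hand brush lying on the table at the right, about 0.2 m long; origin at its underside.
- screwdriver: Bystander: screwdriver lying between the cases, on the robot's side of the cup; origin at its underside.
- booster: Bystander: white jar, 76 mm across, 100 mm tall, behind the cases; origin at its underside.
- peg_tray: Bystander: open grey tray 120 x 160 x 50 mm at the left; origin at its underside.
Mind the look-alikes: they are no part of the job. Leave any orange or yellow look-alike of the coinbox alone.

How it is judged:
By the outcome, as a careful person would: the job done as asked, in the order asked, and still so for the second after the job is handed in, with the robot touching nothing.
It also fails if it takes over 43 s, if anything falls off the work surface, if the arm or the gripper's body presses on something with over 40 N, if the wrist force passes 120 N, or if a joint passes its speed limit or range.

## Working session

There is one attempt and no reset: what is moved stays moved. The work goes in short steps, Python scripts to look and compute and a tool call to move; the robot and the scene stay as the last step left them, time stands still between calls to the robot, and variables do not carry over. Pictures are saved under pics/ and viewed, at most 10 in all, crops included, and the job is handed in when it is done.

Besides the shell and the picture viewer there is one more tool, called by a JSON object that holds its "fn" and its "kwargs", one argument or row to a line. play_rows: Moves the arm, as the interface text tells. Its arguments: {"type":"object","properties":{"deltas":{"type":"string"},"force":{"type":"number"}},"required":["deltas"]}

```bash
mkdir -p pics
cat > h.py <<'E'
import numpy as np, cv2
from plant import ctrl, viewer, order
def cam(n):
    c=viewer.read_camera(n); R=cv2.Rodrigues(np.array(c["rvec"],float))[0]; t=np.array(c["tvec"],float).ravel()
    K=np.array([[c["fx"],0,c["cx"]],[0,c["fy"],c["cy"]],[0,0,1]]); return c["image"],K,R,t
def ray(C,uv):
    _,K,R,t=C; d=R.T@np.linalg.inv(K)@np.array([uv[0],uv[1],1.]); return -R.T@t,d/np.linalg.norm(d)
def plane(C,uv,z):
    o,d=ray(C,uv); return o+d*(z-o[2])/d[2]
def proj(C,p):
    _,K,R,t=C; q=K@(R@np.array(p)+t); return q[:2]/q[2]
def tri(C1,a,C2,b):
    o,d=ray(C1,a);p,e=ray(C2,b); s=np.linalg.lstsq(np.c_[d,-e],p-o,rcond=None)[0]
    A,B=o+d*s[0],p+e*s[1]; return (A+B)/2,np.linalg.norm(A-B)
E
python3 - <<'E'
from h import *
for n in("top","side"):
    C=cam(n); cv2.imwrite(f"pics/{n}0.png",cv2.resize(C[0],(768,576),interpolation=cv2.INTER_CUBIC)); print(n,-C[2].T@C[3],C[1][0,0])
print(ctrl.state())
E
```

```text
top [ 0.3434028  -0.01385266  1.20208691] 353.04178888635613
side [ 0.15809888 -0.82575924  0.60767388] 356.9027168986885
{'clock': 0.1, 'q': array([ 1.19099156e+00,  2.13318434e-01, -3.49521779e-02,  1.32346980e+00,
       -8.88403833e-06,  1.57078059e+00]), 'joint_vel': array([-0.00024946,  0.00050366,  0.00075558, -0.00040311,  0.00015555,
       -0.001869  ]), 'joint_torque': array([-2.50963632e-03, -6.87244320e+01,  4.87805772e+01,  1.20686405e-02,
       -1.24204689e-04,  3.39391806e-05]), 'tcp_pos': array([0.18527017, 0.46411193, 0.23087742]), 'orientation': array([-5.92960231e-01, -3.08495308e+00,  1.45885549e-03]), 'wrist_force': array([ 0.20486424, -0.21752659, -0.69420291]), 'wrist_torque': array([ 0.0050885 ,  0.04923814, -0.03202624]), 'finger_force': 0.0, 'grip_width': 1.0038375068499412}
```

View pics/top0.png

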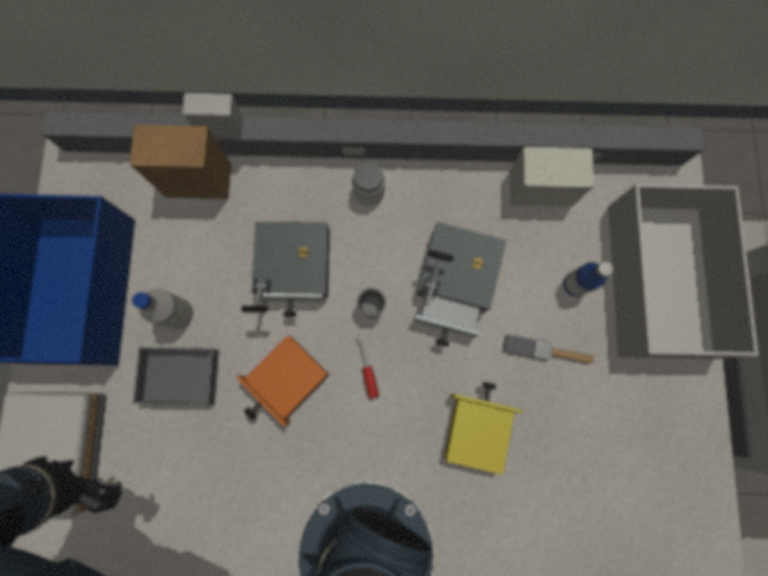

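View pics/side0.png

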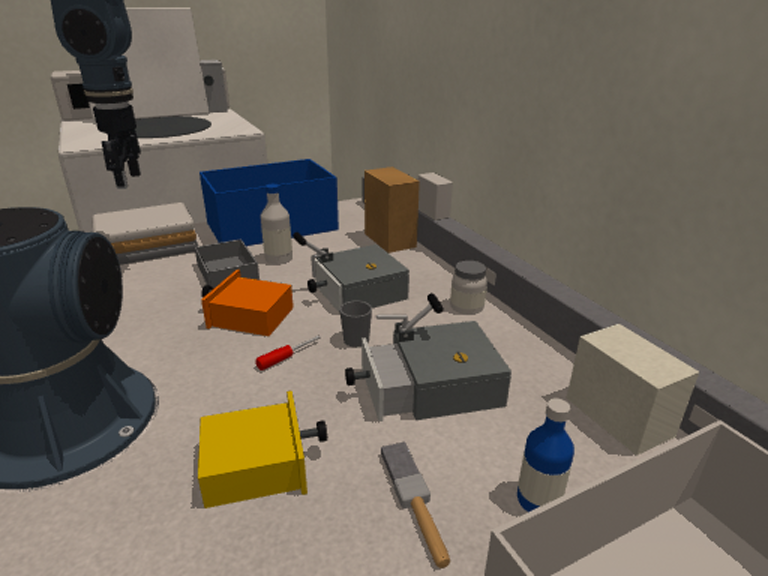

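Candidates in the top view (768-wide): left grey case (290,262), with its box home and latch forward; right grey case (468,268), with its box out and latch back; orange box (285,385); yellow box (480,435). I choose the right grey case and will check it in a close crop.

Run:
```python
from h import *
T=cam("top");S=cam("side")
np.savez("pics/c0.npz",t=T[0],s=S[0])
a=cv2.resize(T[0][140:240,260:350],(540,600),interpolation=cv2.INTER_CUBIC)
cv2.imwrite("pics/crop.png",a)
def show(n,C,z0):
    print(n)
# housing top: dark grey-green mask
hsv=cv2.cvtColor(T[0],cv2.COLOR_BGR2HSV)
for u,v in[(320,165),(315,218),(300,210),(190,165)]: print((u,v),T[0][v,u],hsv[v,u])
```

```text
(320, 165) [94 97 92] [72 13 97]
(315, 218) [143 147 146] [ 38   7 147]
(300, 210) [143 147 146] [ 38   7 147]
(190, 165) [83 86 82] [68 12 86]
```

View pics/crop.png

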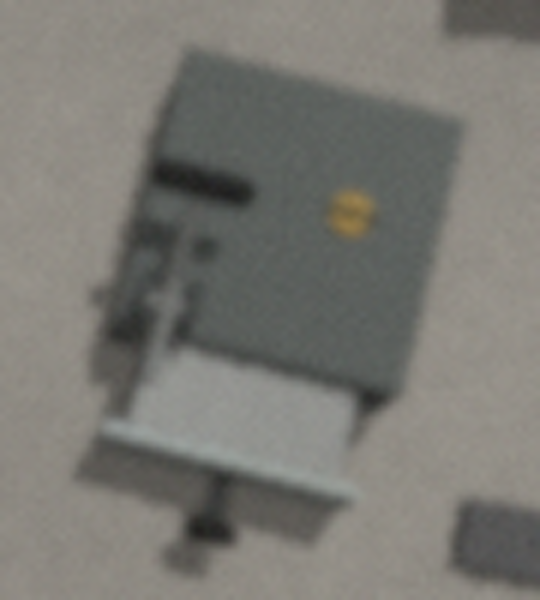

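The crop confirms the right-hand case: the light grey box stands out of the front, and the black T-bar at crop (204,182) leans back. Housing corners are at (188,48), (463,120) and (398,395), face-plate top edge (103,428)–(355,500), and knob (210,528).

Run:
```python
from h import *
T=cam("top");S=cam("side")
f=lambda u,v:(260+u/6-.42,140+v/6-.42)
bl,br,fr=[plane(T,f(*p),.076)[:2] for p in((188,48),(463,120),(398,395))]
print("corners",bl,br,fr,"w",np.linalg.norm(bl-br),"d",np.linalg.norm(fr-br))
y1=(bl-br)/np.linalg.norm(bl-br); x1=(br-fr)/np.linalg.norm(br-fr)
a1=np.arctan2(-y1[0],y1[1]);a2=np.arctan2(x1[1],x1[0]); print("yaw",np.degrees([a1,a2]))
pl,pr=[plane(T,f(*p),.072)[:2] for p in((103,428),(355,500))]
d=pl-pr; print("plate",pl,pr,np.linalg.norm(d),np.degrees(np.arctan2(-d[0],d[1])))
a=(a1+a2)/2; X=np.array([np.cos(a),np.sin(a)]);Y=np.array([-X[1],X[0]])
c=(bl+br)/2; o1=c-.16*X; o2=fr+.08*Y; o=(o1+o2)/2
print("origin",o1,o2,"a",np.degrees(a))
bar=plane(T,f(204,182),.138)[:2]; kn=plane(T,f(210,528),.045)[:2]
for n,p in(("bar",bar),("knob",kn),("pl",pl),("pr",pr)): print(n,p,"case:",(p-o)@X,(p-o)@Y)
# two-view checks, side pixels full = /1.5
for n,a_,b_ in(("bar",f(204,182),(434/1.5,302/1.5)),("knob",f(210,532),(349/1.5,376/1.5))):
    p,g=tri(T,a_,S,b_); q=p[:2]-o; print(n,p,"gap",g,"case",q@X,q@Y)
```

```text
corners [ 0.70575471 -0.14126561] [ 0.66779715 -0.29336232] [ 0.51357732 -0.25428523] w 0.1567615584350484 d 0.15909360837469455
yaw [-14.01262077 -14.21866961]
plate [ 0.49294425 -0.09582805] [ 0.45698656 -0.2309505 ] 0.13982500049481217 -14.901737662411112
origin [ 0.53160706 -0.17829319] [ 0.5330877  -0.17670079] a -14.115645188499045
bar [ 0.61357199 -0.14249893] case: 0.07023674744394276 0.053750354517859915
knob [ 0.44281528 -0.15659559] case: -0.09192615401077345 -0.0015647784119806104
pl [ 0.49294425 -0.09582805] case: -0.05813077605771837 0.06959335830705124
pr [ 0.45698656 -0.2309505 ] case: -0.06004910116276097 -0.07021848236520939
bar [ 0.61256904 -0.14204028  0.13867675] gap 0.0017570082152535804 case 0.06915222247549307 0.053950562416645434
knob [ 0.44024387 -0.15641357  0.04547946] gap 0.0007425810805307136 case -0.094464304214538 -0.0020153674726016346
```

{"fn": "play_rows", "kwargs": {
  "deltas": "0 0 0 0 0 -7.6 1; -0.027 -0.042 0 0 0 0 1; -0.027 -0.042 0 0 0 0 1; -0.027 -0.042 0 0 0 0 1; -0.027 -0.042 0 0 0 0 1; -0.027 -0.042 0 0 0 0 1; -0.027 -0.042 0 0 0 0 1; -0.027 -0.042 0 0 0 0 1; -0.027 -0.042 0 0 0 0 1; -0.027 -0.042 0 0 0 0 1",
  "force": 40
}}

```text
clock: 1.55
tcp_pos: [0.3288, 0.0368, 0.2315]
orientation: [0.387, 3.117, 0.0]
wrist_force: [1.1, 1.3, 0.1]
grip_width: 0.001
finger_force: 0.0
```

{"fn": "play_rows", "kwargs": {
  "deltas": "-0.026 -0.0405 0 0 0 0 1; -0.026 -0.0405 0 0 0 0 1; -0.026 -0.0405 0 0 0 0 1; -0.026 -0.0405 0 0 0 0 1; 0 0 0.045 0 0 0 1; 0 0 0.045 0 0 0 1; 0 0 0.04 0 0 0 1; 0 0 0.03 0 -7.5 0 1; 0 0 0.026 0 -7.5 0 1; 0 0 0 0 0 0 1"
}}

```text
clock: 2.8
tcp_pos: [0.3886, -0.1435, 0.0458]
orientation: [0.359, 2.88, -0.042]
wrist_force: [-0.9, -0.4, 0.2]
grip_width: -0.002
finger_force: 0.0
```

Run:
```python
from h import *
T=cam("top");S=cam("side")
a=cv2.resize(T[0][140:260,240:360],(600,600),interpolation=cv2.INTER_CUBIC)
b=cv2.resize(S[0][160:300,190:350],(686,600),interpolation=cv2.INTER_CUBIC)
cv2.imwrite("pics/crop2.png",cv2.resize(np.hstack([a,b]),(800,373)))
s=ctrl.state();o=np.array([.5323,-.1775]);an=np.radians(-14.1);X=np.array([np.cos(an),np.sin(an)]);Y=np.array([-X[1],X[0]])
q=s["tcp_pos"][:2]-o;print(q@X,q@Y,s["tcp_pos"][2],cv2.Rodrigues(s["orientation"])[0].round(3))
```

```text
-0.1421713972089911 -0.0025875732026940943 0.04967898679245231 [[-0.94   0.245  0.236]
 [ 0.238  0.97  -0.06 ]
 [-0.243  0.    -0.97 ]]
```

View pics/crop2.png

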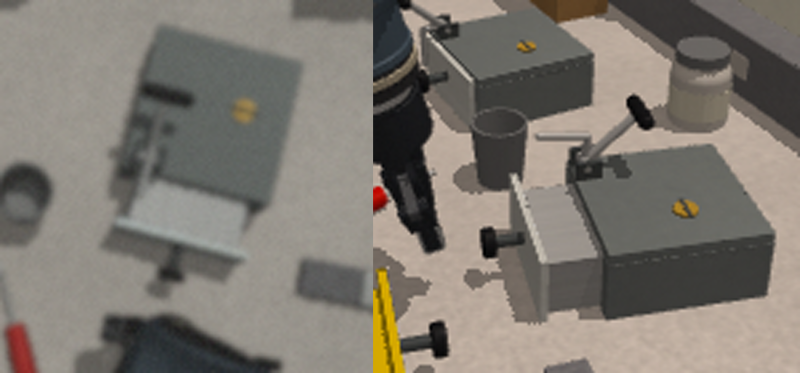

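The gripper stands about 37 mm in front of the knob (left panel knob about (172,268)), in line with it, with nothing in the way.

{"fn": "play_rows", "kwargs": {
  "deltas": "0.001 0 0.005 0 0 0 1; -0.0097 0 0.0024 0 0 0 1; -0.0097 0 0.0024 0 0 0 1; -0.0097 0 0.0024 0 0 0 1; -0.0049 0 0.0012 0 0 0 1; -0.0049 0 0.0012 0 0 0 1; -0.0049 0 0.0012 0 0 0 1; -0.0049 0 0.0012 0 0 0 1; -0.0049 0 0.0012 0 0 0 1; -0.0049 0 0.0012 0 0 0 1"
}}

```text
clock: 4.15
tcp_pos: [0.4518, -0.1598, 0.0434]
orientation: [0.357, 2.874, -0.044]
wrist_force: [-2.6, 1.1, -0.9]
grip_width: 0.0
finger_force: 1.1
```

{"fn": "play_rows", "kwargs": {
  "deltas": "-0.0049 0 0.0012 0 0 0 1; -0.0049 0 0.0012 0 0 0 1; -0.0049 0 0.0012 0 0 0 1"
}}

```text
clock: 4.53
tcp_pos: [0.4665, -0.1636, 0.0435]
orientation: [0.357, 2.874, -0.044]
wrist_force: [-2.6, 1.3, -1.1]
grip_width: -0.001
finger_force: 1.1
```

{"fn": "play_rows", "kwargs": {
  "deltas": "-0.0029 0 0.0007 0 0 0 1; -0.0029 0 0.0007 0 0 0 1"
}}

```text
clock: 4.78
tcp_pos: [0.4721, -0.1649, 0.0435]
orientation: [0.357, 2.874, -0.044]
wrist_force: [-2.8, 1.8, -1.2]
grip_width: -0.001
finger_force: 1.1
```

{"fn": "play_rows", "kwargs": {
  "deltas": "-0.0019 0 0.0005 0 0 0 1; 0 0 0 0 0 0 1"
}}

```text
clock: 5.03
tcp_pos: [0.4742, -0.1655, 0.0437]
orientation: [0.357, 2.874, -0.044]
wrist_force: [-0.7, 0.1, -0.4]
grip_width: -0.005
finger_force: 0.3
```

Run:
```python
from h import *
T=cam("top");S=cam("side")
a=cv2.resize(T[0][140:260,240:360],(600,600),interpolation=cv2.INTER_CUBIC)
b=cv2.resize(S[0][180:290,215:325],(600,600),interpolation=cv2.INTER_CUBIC)
cv2.imwrite("pics/crop3.png",cv2.resize(np.hstack([a,b]),(800,400)))
print(ctrl.state()["wrist_force"],ctrl.state()["tcp_pos"])
```

```text
[-1.01570873 -0.00980632 -0.14562438] [ 0.47416238 -0.16550015  0.04375981]
```

View pics/crop3.png

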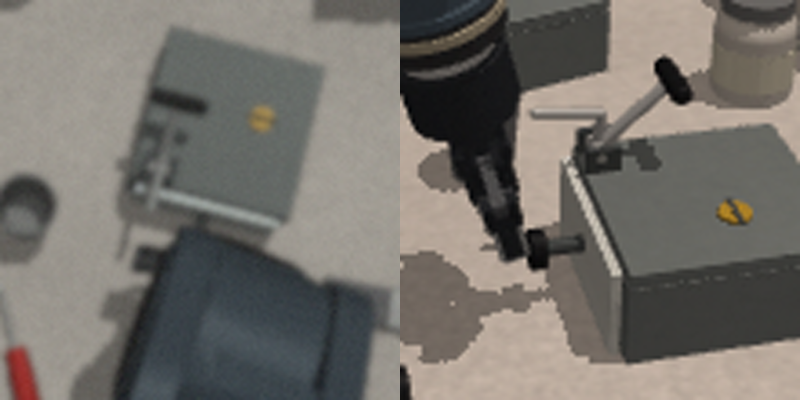

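The face plate looks against the housing (right panel, seam from (565,165) to (620,345)). I'll push on gently until the force shows the stop.

{"fn": "play_rows", "kwargs": {
  "deltas": "-0.0019 0 0.0005 0 0 0 1; 0 0 0 0 0 0 1"
}}

```text
clock: 5.38
tcp_pos: [0.4758, -0.1659, 0.0436]
orientation: [0.357, 2.874, -0.044]
wrist_force: [-3.6, 0.7, 2.7]
grip_width: 0.003
finger_force: 1.6
```

{"fn": "play_rows", "kwargs": {
  "deltas": "-0.0019 0 0.0005 0 0 0 1; 0 0 0 0 0 0 1"
}}

```text
clock: 5.62
tcp_pos: [0.4772, -0.1661, 0.0433]
orientation: [0.357, 2.875, -0.043]
wrist_force: [-9.0, 2.2, 5.6]
grip_width: 0.001
finger_force: 4.3
```

{"fn": "play_rows", "kwargs": {
  "deltas": "-0.0029 0 0.0007 0 0 0 1; 0 0 0 0 0 0 1"
}}

```text
clock: 5.88
tcp_pos: [0.4775, -0.1662, 0.0422]
orientation: [0.358, 2.88, -0.043]
wrist_force: [-24.3, 6.5, 16.4]
grip_width: 0.0
finger_force: 12.7
```

Firm stop at 24 N, with the face plate home. Backing off and rising.

{"fn": "play_rows", "kwargs": {
  "deltas": "0.0116 0 -0.0029 0 0 0 1; 0.0116 0 -0.0029 0 0 0 1; 0.0116 0 -0.0029 0 0 0 1; 0.0116 0 -0.0029 0 0 0 1; -0.012 0 -0.0485 0 0 0 1; -0.012 0 -0.0485 0 0 0 1; -0.012 0 -0.0485 0 0 0 1; 0 0 -0.03 0 7 0 1; 0 0 -0.02 0 7 0 1; 0 0 0 0 0 0 1"
}}

```text
clock: 7.12
tcp_pos: [0.4255, -0.1533, 0.2426]
orientation: [0.387, 3.115, -0.0]
wrist_force: [0.7, -0.1, -0.2]
grip_width: -0.0
finger_force: 0.0
```

Run:
```python
from h import *
s=ctrl.state();o=np.array([.5323,-.1775]);an=np.radians(-14.1);X=np.array([np.cos(an),np.sin(an)]);Y=np.array([-X[1],X[0]])
q=s["tcp_pos"][:2]-o;x,y,z=q@X,q@Y,s["tcp_pos"][2];R=cv2.Rodrigues(s["orientation"])[0];print(x,y,z,R.round(3))
g=np.r_[o+.102*X+.054*Y,.24];print("to go tool",R.T@(g-s["tcp_pos"]),s["wrist_force"])
T=cam("top");S=cam("side")
b=cv2.resize(S[0][170:290,220:360],(700,600),interpolation=cv2.INTER_CUBIC)
a=cv2.resize(T[0][140:240,260:350],(540,600),interpolation=cv2.INTER_CUBIC)
cv2.imwrite("pics/crop4.png",cv2.resize(np.hstack([a,b]),(800,387)))
```

```text
-0.10950108623280153 -0.002549561411760928 0.24264828199205146 [[-0.97   0.245  0.002]
 [ 0.245  0.97  -0.   ]
 [-0.002  0.    -1.   ]]
to go tool [-0.2114411   0.05674633  0.00317689] [ 0.68393582 -0.10713269 -0.22398064]
```

View pics/crop4.png

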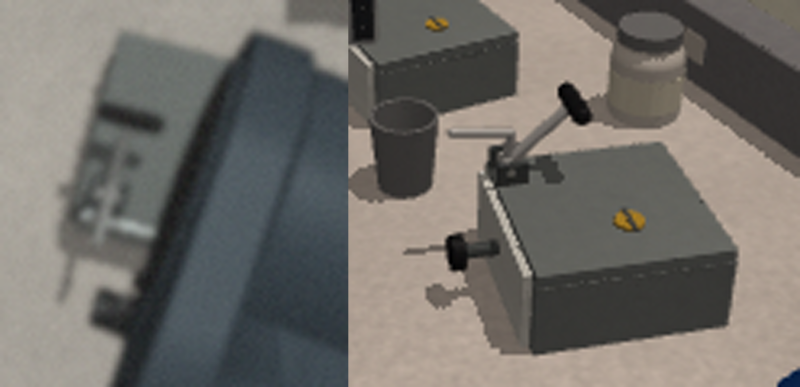

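The box is home in the side panel, with the plate flush, and the latch is still open. Next I move behind the T-bar.

{"fn": "play_rows", "kwargs": {
  "deltas": "-0.0423 0.0113 0 0 0 0 1; -0.0423 0.0113 0 0 0 0 1; -0.0423 0.0113 0 0 0 0 1; -0.0423 0.0113 0 0 0 0 1; -0.0423 0.0113 0 0 0 0 1; 0 0 0 0 0 0 1; 0 0 0.04 0 0 0 1; 0 0 0.04 0 0 0 1; 0 0 0.035 0 0 0 1; 0 0 0 0 0 0 1"
}}

```text
clock: 8.48
tcp_pos: [0.6404, -0.1496, 0.1261]
orientation: [-0.388, -3.117, -0.001]
wrist_force: [-0.1, -0.2, 0.2]
grip_width: 0.001
finger_force: 0.0
```

{"fn": "play_rows", "kwargs": {
  "deltas": "0.01 0 0 0 0 0 1; 0.01 0 0 0 0 0 1; 0.01 0 0 0 0 0 1; 0.01 0 0 0 0 0 1"
}}

```text
clock: 8.98
tcp_pos: [0.6124, -0.1421, 0.1361]
orientation: [0.385, 3.093, -0.004]
wrist_force: [12.0, -2.8, 10.7]
grip_width: -0.002
finger_force: 6.3
```

{"fn": "play_rows", "kwargs": {
  "deltas": "0.01 0 0 0 0 0 1; 0.01 0 0 0 0 0 1; 0.01 0 0 0 0 0 1"
}}

```text
clock: 9.35
tcp_pos: [0.5747, -0.1326, 0.1284]
orientation: [0.387, 3.114, -0.0]
wrist_force: [0.5, -0.1, 1.1]
grip_width: -0.005
finger_force: 0.2
```

Run:
```python
from h import *
S=cam("side")
cv2.imwrite("pics/crop5.png",cv2.resize(S[0][150:290,220:360],(600,600),interpolation=cv2.INTER_CUBIC))
```

```text
(no output)
```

View pics/crop5.png

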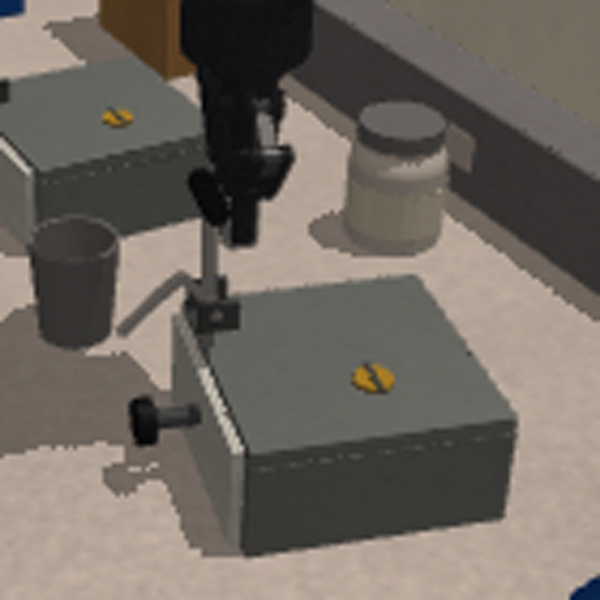

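The handle is now about upright (bar at (208,195)) with the finger behind it. I'll push on past the middle.

{"fn": "play_rows", "kwargs": {
  "deltas": "0.01 0 0 0 0 0 1; 0.01 0 0 0 0 0 1; 0.01 0 0 0 0 0 1; 0 0 0 0 0 0 1; 0 0 0 0 0 0 1; -0.02 0 0 0 0 0 1; 0 0 -0.06 0 0 0 1; 0 0 -0.06 0 0 0 1; -0.04 0 0 0 0 0 1; 0 0 0 0 0 0 1"
}}

```text
clock: 10.65
tcp_pos: [0.606, -0.1405, 0.2469]
orientation: [0.387, 3.115, -0.0]
wrist_force: [0.5, -0.8, -1.6]
grip_width: 0.002
finger_force: 0.0
```

Run:
```python
from h import *
S=cam("side");T=cam("top")
b=cv2.resize(S[0][150:290,180:360],(771,600),interpolation=cv2.INTER_CUBIC)
a=cv2.resize(T[0][120:280,130:360],(862,600),interpolation=cv2.INTER_CUBIC)
cv2.imwrite("pics/crop6.png",cv2.resize(np.hstack([a,b]),(800,294)))
```

```text
(no output)
```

View pics/crop6.png

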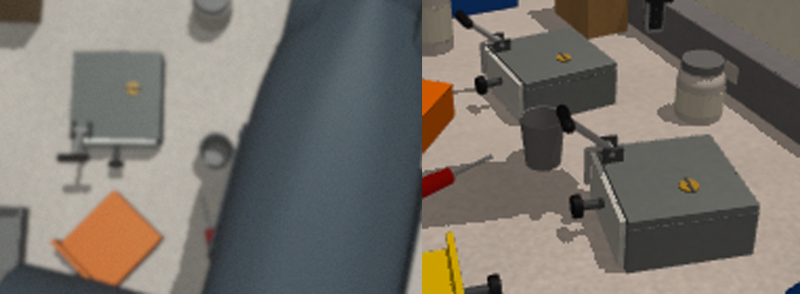

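Run:
```python
from h import *
S=cam("side");o=np.array([.5323,-.1775]);an=np.radians(-14.1);X=np.array([np.cos(an),np.sin(an)]);Y=np.array([-X[1],X[0]])
for q in(1.6,1.7): 
    t=q-.85; print(q,proj(S,np.r_[o+(.012-.075*np.sin(t))*X+.055*Y,.088+.075*np.cos(t)]))
m=(S[0][185:225,225:268].max(2)<45).astype(np.uint8);n,l,st,ce=cv2.connectedComponentsWithStats(m)
for i in range(1,n):
    if st[i,4]>15: print(st[i],ce[i]+[225,185])
```

```text
1.6 [249.39131984 204.07636572]
1.7 [247.41060214 206.09400818]
[18 15 10 13 84] [247.60714286 206.08333333]
```

The bar is measured at (247.6,206.1), against a predicted (247.4,206.1) for 1.7 rad, so the latch is locked. The arm is clear of everything.

```bash
python3 -c "
from plant import order
print(order.sign_off())"
```

```text
the job is handed in; nothing more can be done
None
```

The right-hand case's coin box is pushed fully home and its latch is flipped over and locked at 1.7 rad; the other case and the surrounding things were not touched, and the job is handed in at about 11 s.

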